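# Charge the bench mill and hold its lid down

## Task

Tip all the resin lumps out of the steel pan into the grinding chamber of the bench mill, and stand the empty pan upright on the bench again. Then put the clear lid on the mill and with the fingers push it straight down against the spring as far as it goes (8 mm), firmly but without forcing it, and finish while still holding it down: the mill runs only while its lid is held. Leave the bottle, the jar and the tumbler of spatulas where they stand.

Things in the scene. Friction and masses are not known exactly. Their poses are not given: they have to be found in the camera images.
- mill: Bench blade mill, fixed: round white housing 132 mm across the foot, 100 mm high; on it an open steel grinding chamber (bore 92 mm, 51 mm deep, rim 155 mm above the bench, flat blade up to 12 mm above its floor), ringed by a black sprung collar (outside 116 mm, inside 104 mm). Origin: on the vertical axis, at the bench. z up.
- chamber_floor (a point): Centre of the grinding chamber's floor, on the mill's axis, 104 mm above the bench. z up.
- collar_top (a point): Centre of the collar's flat top edge, on the mill's axis; 165 mm above the bench at rest (10 mm above the chamber's rim), moves with the collar.
- collar (a joint): Travel of the sprung black collar, the mill's dead-man switch, in m: 0 at rest (up), 0.008 pressed down to its stop. The lid's flange rests on the collar and pushes it straight down. It needs 4 N to start moving and 12 N at the stop, and springs back when let go.
- lid: Loose clear lid (looks pale), 0.15 kg, plug down on the bench: plug 80 mm across, 10 mm deep; flange over it 116 mm across, 5 mm thick, grey edge; low dome up to 24 mm; black knob above. Origin: centre of the plug's underside, z up the knob. With the plug in the chamber's mouth and the flange on the collar, the origin is 155 mm above the bench; pressed home, 147 mm.
- lid_knob (a point): On the lid's axis, 45 mm above its origin, the height to grip the knob: upright, black, round, 21 mm across (25 mm at its top and foot), from 24 to 54 mm above the lid's origin.
- pan: Small steel pan, 0.2 to 0.4 kg: round, flared, 84 mm across the foot, 120 mm across the rim, 64 mm high, wall 3 mm, floor 4 mm, one straight bar handle out along -x. Origin: centre of the underside, z up out of the mouth. At the start it stands on the bench with the lumps in it and the handle roughly towards the robot.
- pan_grip (a point): Where to pinch the handle: a straight level round bar 14 mm thick (15.6 mm at its black end, 125 to 155 mm from the pan's axis), from the wall along the pan's -x to 157 mm. This point is on its centre line, 105 mm from the pan's axis, 56 mm above the underside. Axes as the pan's.
- lump_1: Rounded brown resin lump, about 20 mm, 12 g, one of five alike in the pan. Origin: about its centre.
- lump_2: Rounded brown resin lump, about 20 mm, 12 g, one of five alike in the pan. Origin: about its centre.
- lump_3: Rounded brown resin lump, about 20 mm, 12 g, one of five alike in the pan. Origin: about its centre.
- lump_4: Rounded brown resin lump, about 20 mm, 12 g, one of five alike in the pan. Origin: about its centre.
- lump_5: Rounded brown resin lump, about 20 mm, 12 g, one of five alike in the pan. Origin: about its centre.
- bottle: Amber bottle with black cap, 52 mm across, 120 mm high, standing beyond the work; leave it. Origin: centre of the underside.
- jar: Amber jar with black cap, 66 mm across, 75 mm high, standing beyond the work; leave it. Origin: centre of the underside.
- tumbler: Glass tumbler of wooden spatulas, 70 mm across, 75 mm high (spatulas to about 115 mm), standing beyond the work; leave it. Origin: centre of the underside.
There are look-alikes about, which are no part of the job. Of the things that look like the lid, take the one that is farthest to the robot's left at the start. Several things look just like the mill: the one meant starts farthest to the robot's left.

How it is judged:
On the way, in this order (a step that is already met when the one before it is completed fails the run):
1. all five lumps lie inside the grinding chamber (horizontal distance between each of lump_1, lump_2, lump_3, lump_4, lump_5 and chamber_floor below 0.047 m and z of lump_1 in the frame of chamber_floor between 0 and 0.045 m and z of lump_2 in the frame of chamber_floor between 0 and 0.045 m and z of lump_3 in the frame of chamber_floor between 0 and 0.045 m and z of lump_4 in the frame of chamber_floor between 0 and 0.045 m and z of lump_5 in the frame of chamber_floor between 0 and 0.045 m), for 0.2 s.
2. the empty pan stands upright on the bench, let go and still (angle between pan's own z axis and vertical below 0.06 rad and height (world z) of pan between -0.004 and 0.004 m and contact force between pan and the fingers below 0.1 N and contact force between pan and the arm below 0.1 N and linear speed of pan below 0.02 m/s), for 0.2 s.
3. the lid sits on the mill and the fingers keep it pressed down to the stop (value of joint collar above 0.0065 m and horizontal distance between lid and collar_top below 0.009 m and angle between lid's own z axis and vertical below 0.07 rad and contact force between lid and mill above 8 N and contact force between the fingers and lid above 3 N and contact force between lid and pan below 0.1 N), for 0.5 s.
At the end, for the whole second after the job is handed in: Fingers still press the lid: collar past 6.5 of 8 mm, over 8 N, lid within 9 mm of centre and level to 4 degrees; all five lumps in the chamber; the pan upright (3.4 degrees), still, on the bench and not touched by the robot (all of step 1 and all of step 2 and all of step 3); the arm keeps its last pose, push and grip.
It fails at once if the lid is forced: pressed on the mill with more than 45 N (contact force between lid and mill above 45 N).
It fails at once if the bottle is moved by more than 20 mm or knocked over (distance of bottle from where it was at the start of the episode above 0.02 m or angle between bottle's own z axis and vertical above 0.3 rad).
It fails at once if the jar is moved by more than 20 mm or knocked over (distance of jar from where it was at the start of the episode above 0.02 m or angle between jar's own z axis and vertical above 0.3 rad).
It fails at once if the tumbler is moved by more than 20 mm or knocked over (distance of tumbler from where it was at the start of the episode above 0.02 m or angle between tumbler's own z axis and vertical above 0.3 rad).
It also fails if it takes over 69 s, if anything falls off the work surface, if the arm or the gripper's body presses on something with over 40 N, if the wrist force passes 120 N, or if a joint passes its speed limit or range.

## Robot

A 6-joint arm with a two-finger parallel gripper is mounted at the origin on the work surface. World frame = base frame: x ahead of the robot, y to its left, z up, the work surface at z = 0. Lengths are in m, angles in rad, forces in N, time in s.
With the tool pointing down it reaches from about 0.325 to 0.775 m from the base axis. Payload 9.3 kg.
Tool frame: the origin (TCP) lies where the fingers leave the gripper's body, on its centre line; the fingertips stand 73 mm ahead of it and the grasp point (between the pads) lies 54 mm ahead of it; z points along the fingers, y is the line along which they close (so a half turn about z gives the same grasp; the last joint's range is limited). The gripper opens to 85 mm and grips with 20 to 120 N. Pads are 22 mm wide; open, the fingers measure 114 mm over their backs; the gripper's body (76 mm by 85 mm) begins 54 mm behind the grasp point. The pads swing forward as they close: fully open they stand 13 mm farther back than shut.
Start: joints at [1.089, 0.259, 0.021, 1.334, 0, 1.418], TCP at [0.178, 0.521, 0.304] pointing down, gripper open.
Joint ranges: [-3.04, 3.04], [-0.91, 1.82], [-1.04, 1.36], [-1.92, 1.95], [-1.52, 1.45], [-3.14, 3.14]. Speed limits (rad/s): [2.22, 2.22, 2.79, 3.14, 3.14, 3.14].

## Interface

Orientations are given as a 3x3 rotation matrix whose columns are the frame's x, y, z axes.
In Python, from cell import robot, eyes gives the robot as it stands.
- The arm moves only by the tool apply_moves, never from a script. Its arguments are lists of equal length, an entry for each row: "offset": the shift along the tool's x, y, z normalised to -1 to 1, where 1 is 1 m, a list of three; "rotation": the turn, a rotation vector about the tool's x, y, z normalised to -1 to 1, where 1 is 60 degrees, a list of three. A call has 1 to 20 rows; each row is the pose to reach, as a shift and turn from the pose commanded when the call began, along the tool's axes at that moment; what a row does not reach only later rows make up. A row lasts 1/12 s, in which the tool goes at most 41.7 mm and 7.16 degrees, less where a joint would pass 70% of its speed; a pose out of reach is approached as far as the arm can. A call with a number of a shift or a turn outside -1 to 1 is refused whole. A call with a gripper value outside its range is refused whole. "jaw" is the closure, from -1 (fully open) to 1 (shut), set as the call begins (left out, the last holds). The fingers move at their own pace and stop on an object; "grip_force" is the grip in N (left out, the last holds). Time passes only in rows, so rows that repeat a pose let the fingers close. It gives the time, the measured TCP pose, the force, the opening and the grip force at its end, in the units of the state.
- robot.observe(): the state, without advancing time (a new reading comes with each control period).
- eyes.get_image(name): name is "scene" or "top" or "wrist"; returns the picture (400x640x3 uint8, red, green, blue); there is no depth.
- eyes.camera_model(name): a dict with "K" (3x3 intrinsics, pixels), "world_from_camera" (4x4, takes a point from camera to world coordinates). Camera axes: x right, y up, looking along -z (the intrinsics and any distortion apply to the point x, -y, -z); pixel columns grow to the right and rows downward; lengths in m; the calibration is good to about 2 mm. A picture is of the moment at which its call begins: read the wrist's pose just before it. camera_model takes no time and is no camera call; for the wrist camera it gives the pose at the moment of the call.
- robot.close_job(): hands the job in; it is judged then, once.
The state is a dict: "clock": time; "joint_positions": joint angles; "qd": joint speeds; "joint_efforts": joint torques, N m; "position": TCP position; "tool_rot": TCP orientation; "force": force on the tool from outside, world axes, zero at the start; "ft_torque": the same for the moment, N m; "opening": finger opening in m; "gripper_force": force on a finger pad.
Only numpy, scipy, OpenCV 4.12 (cv2) and the standard library are available. Lean on these libraries where they do the work, as an engineer would, in place of code of your own. Each camera call takes 0.05 s, during which the arm holds its last target. There are 200 camera calls.

## Working session

There is one attempt and no reset: what is moved stays moved. The work goes in short steps, Python scripts to look and compute and a tool call to move; the robot and the scene stay as the last step left them, time stands still between calls to the robot, and variables do not carry over. Pictures are saved under pics/ and viewed, at most 10 in all, crops included, and the job is handed in when it is done.

Besides the shell and the picture viewer there is one more tool, called after "Call:" as name(argument=value, ...) on one line, values as JSON. apply_moves: Moves the arm, as the interface text tells. Its arguments: {"type":"object","properties":{"offset":{"type":"array","items":{"type":"array","items":{"type":"number"}}},"rotation":{"type":"array","items":{"type":"array","items":{"type":"number"}}},"jaw":{"type":"number"},"grip_force":{"type":"number"}},"required":["offset","rotation"]}

```bash
ls; mkdir -p pics; cat > h.py <<'E'
import numpy as np, cv2
from cell import robot, eyes
def snap(n,f):
    im=eyes.get_image(n); cv2.imwrite(f'pics/{f}.png',cv2.cvtColor(im,cv2.COLOR_RGB2BGR)); return im
def ray(n,u,v,z,M=None):
    M=M or eyes.camera_model(n); K=np.array(M['K']);T=np.array(M['world_from_camera'])
    d=np.linalg.inv(K)@[u,v,1]; d=T[:3,:3]@[d[0],-d[1],-d[2]]; o=T[:3,3]
    return o+d*(z-o[2])/d[2]
def proj(n,p,M=None):
    M=M or eyes.camera_model(n); K=np.array(M['K']);T=np.array(M['world_from_camera'])
    c=T[:3,:3].T@(np.array(p)-T[:3,3]); q=K@[c[0],-c[1],-c[2]]; return q[:2]/q[2]
E
python3 - <<'E'
from h import *
snap('top','top0');snap('scene','scene0')
for n in('top','scene'):print(n,{k:(np.round(v,3).tolist() if not isinstance(v,str) else v) for k,v in eyes.camera_model(n).items()})
s=robot.observe();print(s)
E
```

```text
pics
top {'K': [[390.726, 0.0, 311.776], [0.0, 390.726, 202.171], [0.0, 0.0, 1.0]], 'world_from_camera': [[0.02, 0.995, -0.103, 0.451], [-0.999, 0.023, 0.029, -0.024], [0.031, 0.102, 0.994, 0.977], [0.0, 0.0, 0.0, 1.0]]}
scene {'K': [[367.835, 0.0, 319.822], [0.0, 367.835, 195.514], [0.0, 0.0, 1.0]], 'world_from_camera': [[-0.565, -0.454, 0.689, 1.133], [0.825, -0.31, 0.472, 0.339], [-0.001, 0.835, 0.55, 0.58], [0.0, 0.0, 0.0, 1.0]]}
{'clock': 0.1, 'joint_positions': array([ 1.08939125e+00,  2.59106003e-01,  2.08490150e-02,  1.33368270e+00,
       -3.88771370e-05,  1.41818059e+00]), 'qd': array([-0.00047438, -0.00139927,  0.0017685 , -0.00036472,  0.000411  ,
       -0.00057274]), 'joint_efforts': array([ 6.41167484e-03, -5.56693840e+01,  3.45068693e+01,  1.16566630e-02,
       -7.68187101e-05,  9.75215897e-06]), 'position': array([0.17753876, 0.52038656, 0.30334728]), 'tool_rot': array([[-9.46433928e-01,  3.22897159e-01, -4.94945911e-04],
       [ 3.22897510e-01,  9.46433375e-01, -1.03141312e-03],
       [ 1.35392964e-04, -1.13598117e-03, -9.99999346e-01]]), 'force': array([ 0.57126624, -0.88386747,  0.36633325]), 'ft_torque': array([-0.03262023,  0.00023798,  0.00889809]), 'gripper_force': 0.0, 'opening': 0.08506392332507577}
```

View pics/top0.png

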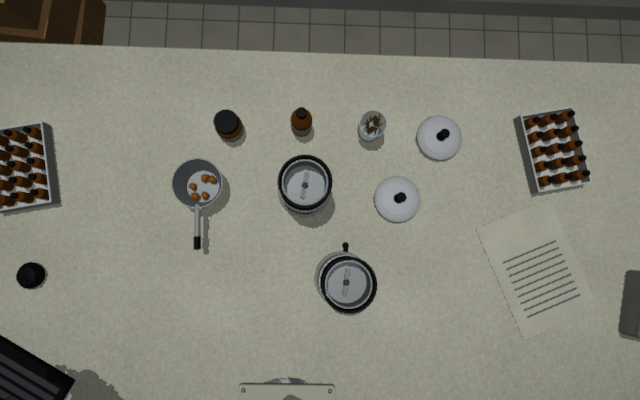

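View pics/scene0.png

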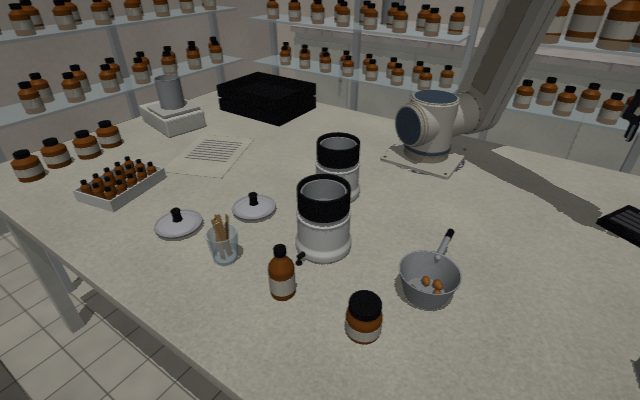

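The mill candidates are at top (305,185) and (348,283); I choose (305,185), the leftmost. The lid candidates are at (397,198) and (439,137); I choose (397,198), again the leftmost. The pan is at (197,184) with its handle end at (197,243). Next is one close crop to check this.

```bash
python3 - <<'E'
from h import *
im=cv2.imread('pics/top0.png')[110:310,165:425]
cv2.imwrite('pics/c1.png',cv2.resize(im,None,fx=3,fy=3,interpolation=cv2.INTER_CUBIC))
E
```

```text
(no output)
```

View pics/c1.png

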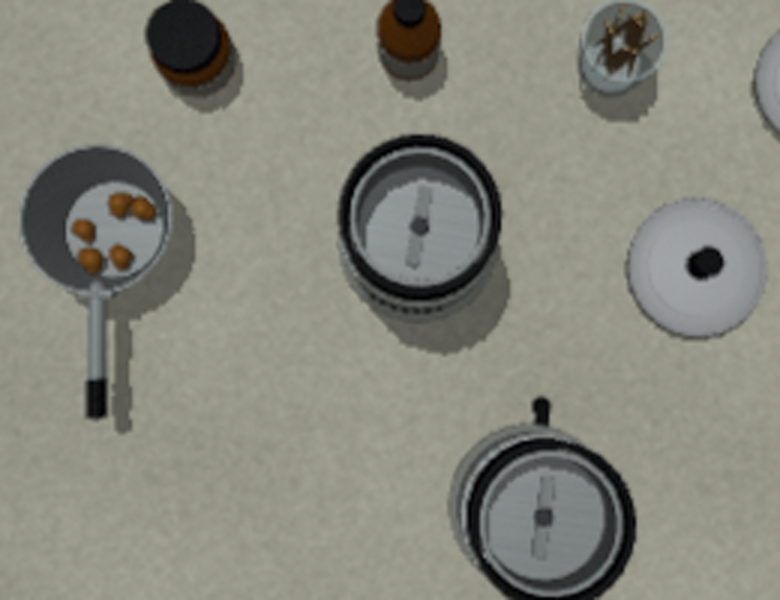

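Crop c1 shows mill A's collar centre at (420,217) and its hub at (420,226). The pan rim centre is (96,221) and the handle end is (96,417). The lid flange centre is (696,267).

```bash
python3 - <<'E'
from h import *
f=lambda u,v,z:print((u,v,z),np.round(ray('top',(u+.5)/3+164.5,(v+.5)/3+109.5,z),4))
for a in [(420,217,.165),(339,217,.165),(501,217,.165),(420,226,.116),(96,221,.064),(96,417,.056),(96,300,.056),(696,267.5,.012),(550,518,.165),(705,262,.054),(185,35,.075),(409,8,.12),(622,40,.075)]:f(*a)
E
```

```text
(420, 217, 0.165) [ 0.5772 -0.0314  0.165 ]
(339, 217, 0.165) [0.5758 0.0252 0.165 ]
(501, 217, 0.165) [ 0.5786 -0.0883  0.165 ]
(420, 226, 0.116) [ 0.578 -0.032  0.116]
(96, 221, 0.064) [0.5834 0.2203 0.064 ]
(96, 417, 0.056) [0.4315 0.2149 0.056 ]
(96, 300, 0.056) [0.5223 0.2194 0.056 ]
(696, 267.5, 0.012) [ 0.5641 -0.2641  0.012 ]
(550, 518, 0.165) [ 0.3712 -0.125   0.165 ]
(705, 262, 0.054) [ 0.5637 -0.2609  0.054 ]
(185, 35, 0.075) [0.731  0.1555 0.075 ]
(409, 8, 0.12) [ 0.7429 -0.0201  0.12  ]
(622, 40, 0.075) [ 0.7372 -0.1896  0.075 ]
```

```bash
cat >> h.py <<'E'
from scipy.spatial.transform import Rotation as Ro
MILL=np.array([.5775,-.0315])
TILT=np.radians(40)
def pan2tcp(bar,yaw,th,back=0):
    """TCP pose for the handle grip point at bar (world), pan yaw/roll in deg"""
    P=Ro.from_euler('z',yaw,degrees=True)*Ro.from_euler('x',th,degrees=True)
    s,c=np.sin(TILT),np.cos(TILT)
    T=np.array([[-1,0,0],[0,c,-s],[0,-s,-c]]).T
    R=P.as_matrix()@T
    return np.array(bar)-(.054+back)*R[:,2],R
def pour(th,lipz,dx,yaw=-90):
    c,s=np.cos(np.radians(th)),np.sin(np.radians(th))
    return pan2tcp([MILL[0]+dx+.06*c+.008*s,MILL[1]+.105,lipz+.06*s-.008*c],yaw,th)
def rel(p,R,p0=None,R0=None):
    s=robot.observe()
    p0=s['position'] if p0 is None else p0; R0=s['tool_rot'] if R0 is None else R0
    off=R0.T@(p-p0); rv=Ro.from_matrix(R0.T@R).as_rotvec()/(np.pi/3)
    print('off',np.round(off,4),'rot',np.round(rv,4),'mm',round(1e3*np.linalg.norm(off)),'deg',round(60*np.linalg.norm(rv)))
E
python3 - <<'E'
from h import *
rel(*pan2tcp([.478,.2165,.056],2,0,.1)); a=pan2tcp([.478,.2165,.056],2,0);print(a)
E
```

```text
off [-0.3473 -0.0979  0.1294] rot [ 0.6581 -0.1215 -0.3329] mm 383 deg 45
(array([0.47678862, 0.25118939, 0.0973664 ]), array([[-0.99939083, -0.02673457,  0.02243296],
       [-0.0348995 ,  0.76557779, -0.64239604],
       [ 0.        , -0.64278761, -0.76604444]]))
```

Call:
apply_moves(offset=[[-0.347, -0.098, 0.129], [-0.347, -0.098, 0.129], [-0.347, -0.098, 0.129], [-0.347, -0.098, 0.129], [-0.347, -0.098, 0.129], [-0.347, -0.098, 0.129], [-0.347, -0.098, 0.129], [-0.347, -0.098, 0.129], [-0.347, -0.098, 0.129], [-0.347, -0.098, 0.129], [-0.347, -0.098, 0.129], [-0.347, -0.098, 0.129], [-0.347, -0.098, 0.129]], rotation=[[0.658, -0.122, -0.333], [0.658, -0.122, -0.333], [0.658, -0.122, -0.333], [0.658, -0.122, -0.333], [0.658, -0.122, -0.333], [0.658, -0.122, -0.333], [0.658, -0.122, -0.333], [0.658, -0.122, -0.333], [0.658, -0.122, -0.333], [0.658, -0.122, -0.333], [0.658, -0.122, -0.333], [0.658, -0.122, -0.333], [0.658, -0.122, -0.333]], jaw=0, grip_force=100)

```text
clock: 1.18
position: [0.4736, 0.3165, 0.1754]
tool_rot: [[-0.999, -0.027, 0.024], [-0.036, 0.767, -0.641], [-0.001, -0.642, -0.767]]
force: [1.1, 0.2, 0.4]
opening: 0.0426
gripper_force: 0.0
```

```bash
python3 - <<'E'
from h import *
M=eyes.camera_model('wrist');snap('wrist','w1')
s=robot.observe();print(s['position'],s['joint_positions'],s['opening'])
rel(*pan2tcp([.478,.2165,.056],2,0))
for p in([.478,.2165,.056],[.43,.2148,.056],[.52,.218,.056],[.583,.220,.064]):print(proj('wrist',p,M))
E
```

```text
[0.4734345  0.31677925 0.1755215 ] [ 0.6480243   0.6065501   0.09244029  1.5032768  -0.55381234  0.74071358] 0.04255266979814429
off [-0.0008 -0.0002  0.1021] rot [0.0016 0.0021 0.0005] mm 102 deg 0
[319.08988562 208.83669808]
[319.05943044 143.03516541]
[319.12598971 260.08917648]
[312.66291479 332.78261381]
```

View pics/w1.png

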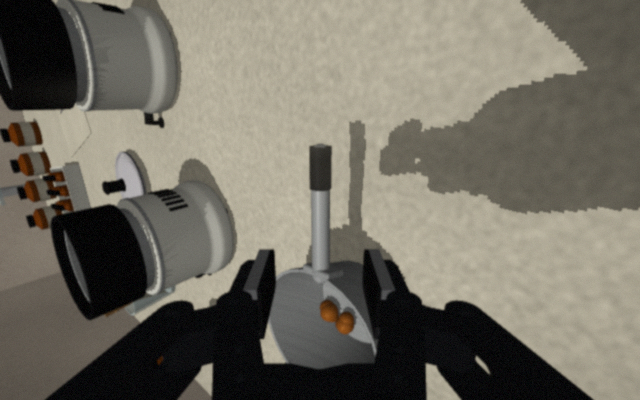

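The wrist picture shows the handle centred at column 320, with its end at row 145 and the wall at row 268, which matches the prediction. I'll move in and grip.

Call:
apply_moves(offset=[[0, 0, 0.03], [0, 0, 0.06], [0, 0, 0.085], [0, 0, 0.102], [0, 0, 0.102], [0, 0, 0.102]], rotation=[[0, 0, 0], [0, 0, 0], [0, 0, 0], [0, 0, 0], [0, 0, 0], [0, 0, 0]])

```text
clock: 1.73
position: [0.4762, 0.2511, 0.0973]
tool_rot: [[-0.999, -0.027, 0.024], [-0.036, 0.766, -0.641], [-0.001, -0.642, -0.767]]
force: [0.4, 0.7, -0.1]
opening: 0.0425
gripper_force: 0.0
```

Call:
apply_moves(offset=[[0, 0, 0], [0, 0, 0], [0, 0, 0], [0, 0, 0], [0, 0, 0], [0, 0, 0], [0, 0, 0]], rotation=[[0, 0, 0], [0, 0, 0], [0, 0, 0], [0, 0, 0], [0, 0, 0], [0, 0, 0], [0, 0, 0]], jaw=1, grip_force=100)

```text
clock: 2.32
position: [0.4768, 0.2506, 0.097]
tool_rot: [[-0.999, -0.026, 0.024], [-0.035, 0.766, -0.641], [-0.001, -0.642, -0.767]]
force: [-2.1, 2.0, 3.4]
opening: 0.011
gripper_force: 97.8
```

```bash
python3 - <<'E'
from h import *
s=robot.observe();print(s['position'],s['opening'],s['gripper_force'])
p,R=s['position'],s['tool_rot']
rel(p+[0,0,.21],R)
# next: to P1 from lifted
p1=p+[0,0,.21]
a=pour(0,.3,.018); print(a[0]); 
m=pan2tcp([.50,.15,.28],-45,20);rel(*m,p1,R)
q=pour(45,.215,.018);print(q[0]);rel(*q,*m)
E
```

```text
[0.47683088 0.25055792 0.0969585 ] 0.011035252670232431 97.788827419281
off [-0.0003 -0.1348 -0.1611] rot [0. 0. 0.] mm 210 deg 0
[0.69021053 0.0735     0.3333664 ]
off [-0.0331 -0.0833  0.0387] rot [-0.3125  0.3945  0.6817] mm 98 deg 51
[0.63887685 0.0735     0.30556407]
off [-0.1523  0.0327  0.0149] rot [-0.3949  0.0986  0.7493] mm 156 deg 51
```

```bash
python3 - <<'E'
from h import *
im=snap('wrist','w2');cv2.imwrite('pics/w2c.png',cv2.resize(cv2.imread('pics/w2.png')[200:400,190:450],None,fx=3,fy=3,interpolation=cv2.INTER_CUBIC))
E
```

```text
(no output)
```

View pics/w2c.png

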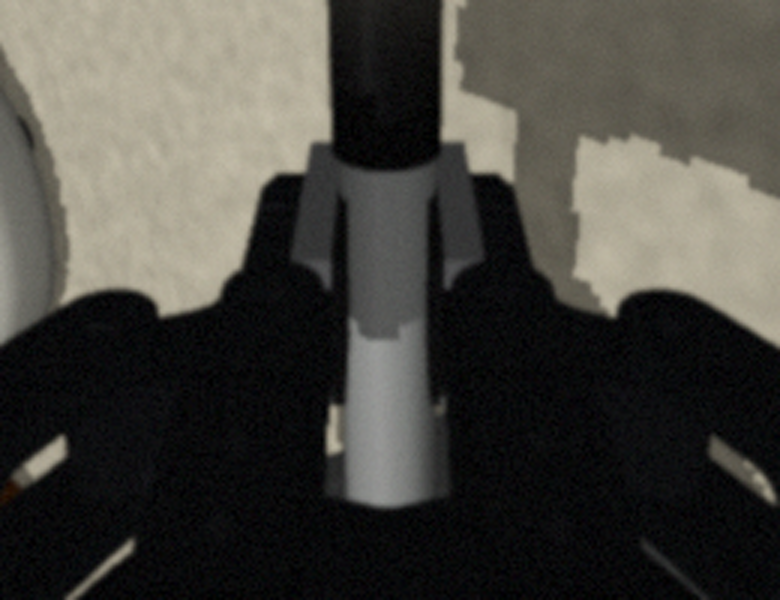

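The picture shows the bar centred between the pads just short of the black end, so the grip looks good. I'll lift it.

Call:
apply_moves(offset=[[0, -0.003, -0.004], [0, -0.007, -0.008], [0, -0.013, -0.015], [0, -0.022, -0.027], [0, -0.034, -0.041], [0, -0.048, -0.058], [0, -0.064, -0.077], [0, -0.081, -0.097], [0, -0.098, -0.117], [0, -0.113, -0.135], [0, -0.125, -0.149], [0, -0.132, -0.158], [0, -0.135, -0.161], [0, -0.135, -0.161]], rotation=[[0, 0, 0], [0, 0, 0], [0, 0, 0], [0, 0, 0], [0, 0, 0], [0, 0, 0], [0, 0, 0], [0, 0, 0], [0, 0, 0], [0, 0, 0], [0, 0, 0], [0, 0, 0], [0, 0, 0], [0, 0, 0]])

```text
clock: 3.53
position: [0.4765, 0.25, 0.3079]
tool_rot: [[-0.999, -0.025, 0.024], [-0.035, 0.767, -0.641], [-0.002, -0.641, -0.767]]
force: [0.0, 0.1, -6.1]
opening: 0.0107
gripper_force: 99.5
```

```bash
python3 - <<'E'
from h import *
s=robot.observe();print(s['position'],s['opening'],s['gripper_force'],s['force'],s['ft_torque'])
snap('top','top1');snap('scene','s1')
im=np.hstack([cv2.imread('pics/top1.png')[90:330,110:410],cv2.imread('pics/s1.png')[90:330,340:640]])
cv2.imwrite('pics/m1.png',cv2.resize(im,None,fx=1.33,fy=1.33))
m=pan2tcp([.50,.15,.28],-45,20);rel(*m)
q=pour(45,.215,.018);rel(*q,*m)
E
```

```text
[0.47652286 0.24995372 0.30788638] 0.010705292412131348 99.47374820709229 [ 0.01382805  0.13853387 -6.14573534] [ 1.29870513 -0.09317457  0.40885139]
off [-0.0336 -0.0833  0.0378] rot [-0.3136  0.3933  0.6818] mm 97 deg 51
off [-0.1523  0.0327  0.0149] rot [-0.3949  0.0986  0.7493] mm 156 deg 51
```

View pics/m1.png

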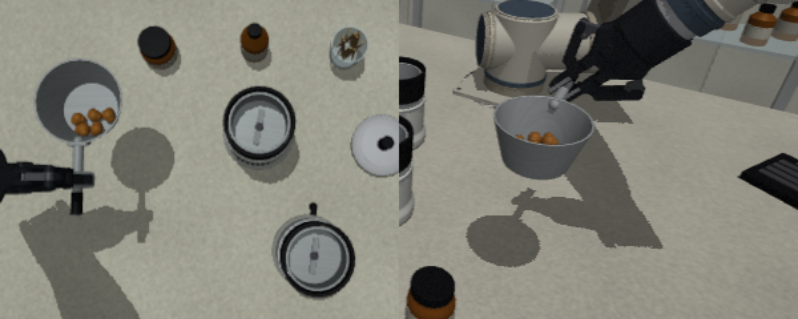

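The pan hangs level in the grip with all five lumps in it. Next I'll swing it towards the mill.

Call:
apply_moves(offset=[[-0.001, -0.003, 0.001], [-0.003, -0.008, 0.004], [-0.007, -0.017, 0.008], [-0.012, -0.029, 0.013], [-0.017, -0.042, 0.019], [-0.022, -0.054, 0.025], [-0.027, -0.066, 0.03], [-0.031, -0.076, 0.035], [-0.033, -0.081, 0.037], [-0.034, -0.083, 0.038], [-0.034, -0.083, 0.038], [-0.034, -0.083, 0.038]], rotation=[[-0.01, 0.012, 0.02], [-0.031, 0.039, 0.068], [-0.063, 0.079, 0.136], [-0.107, 0.134, 0.232], [-0.157, 0.197, 0.341], [-0.204, 0.256, 0.443], [-0.248, 0.311, 0.539], [-0.285, 0.358, 0.62], [-0.304, 0.382, 0.661], [-0.314, 0.393, 0.682], [-0.314, 0.393, 0.682], [-0.314, 0.393, 0.682]])

```text
clock: 4.63
position: [0.5135, 0.1633, 0.3305]
tool_rot: [[-0.708, 0.664, -0.241], [0.706, 0.665, -0.242], [-0.0, -0.342, -0.94]]
force: [-0.1, 1.4, -4.5]
opening: 0.0111
gripper_force: 99.6
```

Call:
apply_moves(offset=[[-0.005, 0.001, 0], [-0.015, 0.003, 0.001], [-0.03, 0.007, 0.003], [-0.05, 0.011, 0.005], [-0.073, 0.016, 0.007], [-0.096, 0.021, 0.009], [-0.117, 0.025, 0.011], [-0.134, 0.029, 0.013], [-0.146, 0.032, 0.014], [-0.152, 0.033, 0.015], [-0.152, 0.033, 0.015], [-0.152, 0.033, 0.015], [-0.152, 0.033, 0.015]], rotation=[[-0.012, 0.003, 0.022], [-0.039, 0.01, 0.075], [-0.079, 0.02, 0.15], [-0.13, 0.033, 0.247], [-0.19, 0.047, 0.36], [-0.249, 0.062, 0.472], [-0.304, 0.076, 0.577], [-0.347, 0.087, 0.659], [-0.38, 0.095, 0.72], [-0.395, 0.099, 0.749], [-0.395, 0.099, 0.749], [-0.395, 0.099, 0.749], [-0.395, 0.099, 0.749]])

```text
clock: 5.72
position: [0.639, 0.0751, 0.3057]
tool_rot: [[-0.003, 0.996, 0.087], [1.0, 0.003, 0.001], [0.001, 0.087, -0.996]]
force: [-0.3, 0.8, -3.7]
opening: 0.0112
gripper_force: 99.8
```

```bash
python3 - <<'E'
from h import *
s=robot.observe();print(s['clock'],s['position'],s['joint_positions'],s['opening'])
snap('top','top2');snap('scene','s2')
im=np.hstack([cv2.imread('pics/top2.png')[70:310,170:470],cv2.imread('pics/s2.png')[70:310,230:530]])
cv2.imwrite('pics/m2.png',cv2.resize(im,None,fx=1.33,fy=1.33))
rel(*pour(45,.215,.018))
c=pour(75,.188,.018);rel(*c)
for t in (85,95,105,115,122): rel(*pour(t,.184,.018),*c)
E
```

```text
5.7167 [0.63899256 0.07507143 0.30565629] [-0.01408997  0.37213849  0.18841352  1.29982501  0.00210295  1.55377816] 0.011233359904569551
off [-0.0015 -0.0003  0.0002] rot [ 0.0006 -0.0009  0.0024] mm 2 deg 0
off [-0.0014 -0.0527  0.0131] rot [-0.4994 -0.0015  0.0021] mm 54 deg 30
off [ 0.     -0.0181 -0.0043] rot [-0.1667 -0.     -0.    ] mm 19 deg 10
off [ 0.     -0.0349 -0.009 ] rot [-0.3333 -0.      0.    ] mm 36 deg 20
off [-0.     -0.0524 -0.0107] rot [-0.5  0.   0. ] mm 53 deg 30
off [-0.     -0.0698 -0.0094] rot [-0.6667  0.      0.    ] mm 70 deg 40
off [-0.     -0.0818 -0.0066] rot [-0.7833  0.      0.    ] mm 82 deg 47
```

View pics/m2.png

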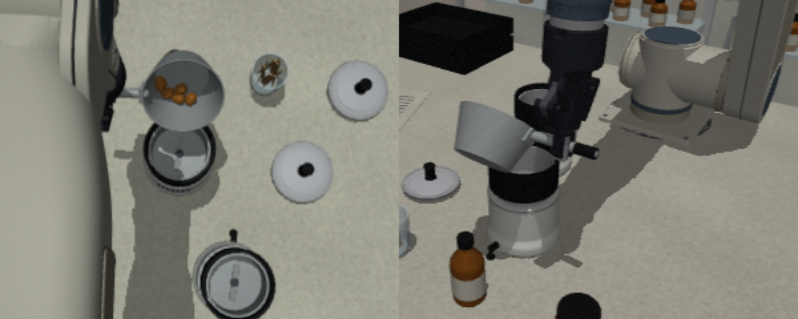

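The pan is rolled 45° above the mill with all five lumps still in it, and it is lined up in y (rim at column 183, mill at 180 in the crop). I'll go on to 75° and then pour.

Call:
apply_moves(offset=[[-0.001, -0.004, 0.001], [-0.001, -0.012, 0.003], [-0.001, -0.021, 0.005], [-0.001, -0.03, 0.007], [-0.001, -0.039, 0.01], [-0.001, -0.047, 0.012], [-0.001, -0.053, 0.013], [-0.001, -0.053, 0.013]], rotation=[[-0.04, 0, 0], [-0.11, 0, 0], [-0.2, 0, 0], [-0.29, 0, 0], [-0.37, 0, 0], [-0.44, 0, 0], [-0.5, 0, 0], [-0.5, 0, 0]])

```text
clock: 6.48
position: [0.5843, 0.074, 0.2866]
tool_rot: [[-0.002, 0.819, 0.574], [1.0, 0.001, 0.002], [0.001, 0.574, -0.819]]
force: [-1.0, 1.2, -5.5]
opening: 0.0108
gripper_force: 99.9
```

Call:
apply_moves(offset=[[0, -0.005, -0.001], [0, -0.01, -0.002], [0, -0.015, -0.003], [0, -0.02, -0.005], [0, -0.025, -0.006], [0, -0.03, -0.008], [0, -0.035, -0.009], [0, -0.04, -0.01], [0, -0.046, -0.01], [0, -0.052, -0.011], [0, -0.058, -0.01], [0, -0.064, -0.01], [0, -0.07, -0.009], [0, -0.076, -0.008], [0, -0.082, -0.007], [0, -0.082, -0.007], [0, -0.082, -0.007], [0, -0.082, -0.007], [0, -0.082, -0.007]], rotation=[[-0.048, 0, 0], [-0.095, 0, 0], [-0.143, 0, 0], [-0.19, 0, 0], [-0.238, 0, 0], [-0.286, 0, 0], [-0.333, 0, 0], [-0.38, 0, 0], [-0.44, 0, 0], [-0.5, 0, 0], [-0.555, 0, 0], [-0.61, 0, 0], [-0.667, 0, 0], [-0.725, 0, 0], [-0.783, 0, 0], [-0.783, 0, 0], [-0.783, 0, 0], [-0.783, 0, 0], [-0.783, 0, 0]])

```text
clock: 8.07
position: [0.5736, 0.088, 0.3001]
tool_rot: [[0.005, 0.173, 0.985], [1.0, -0.001, -0.005], [-0.0, 0.985, -0.173]]
force: [0.3, 0.2, -2.8]
opening: 0.0111
gripper_force: 100.3
```

```bash
python3 - <<'E'
from h import *
s=robot.observe();print(s['clock'],s['position'],s['joint_positions'],s['opening'],s['force'])
snap('top','top3');snap('scene','s3')
im=np.hstack([cv2.imread('pics/top3.png')[70:310,170:470],cv2.imread('pics/s3.png')[70:310,230:530]])
cv2.imwrite('pics/m3.png',cv2.resize(im,None,fx=1.33,fy=1.33))
rel(*pour(122,.184,.018)); c=pour(75,.21,.018);rel(*c)
E
```

```text
8.0667 [0.5736075  0.08798268 0.30011795] [ 0.01559418  0.11582771 -1.0404814  -0.98234034 -0.02058943  1.57426568] 0.011134866401587961 [ 0.29316083  0.16407097 -2.79519905]
off [-0.0147 -0.0629 -0.0462] rot [-0.0313  0.0052 -0.0008] mm 79 deg 2
off [-0.0143  0.0118  0.0126] rot [ 0.752   0.0046 -0.0028] mm 22 deg 45
```

View pics/m3.png

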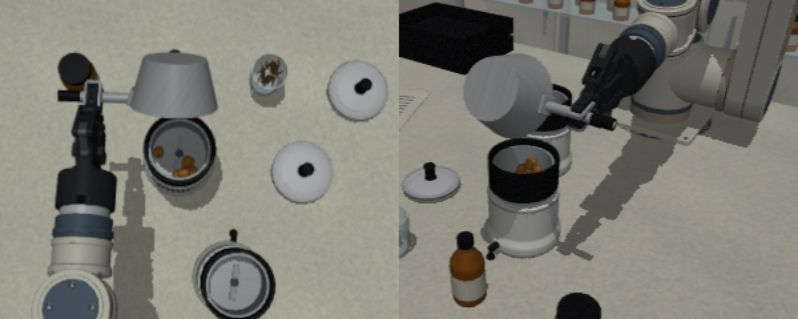

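The joint 3 limit kept the pan about 50 mm further out and higher than commanded. Even so, lumps lie in the chamber, with one at crop (158,152) and a cluster at (183,170). I'll back off and count them.

Call:
apply_moves(offset=[[-0.002, 0.001, 0.001], [-0.005, 0.003, 0.003], [-0.008, 0.006, 0.006], [-0.011, 0.008, 0.009], [-0.014, 0.012, 0.013], [-0.014, 0.012, 0.013], [-0.014, 0.012, 0.013], [-0.014, 0.012, 0.013]], rotation=[[0.1, 0, 0], [0.22, 0, 0], [0.34, 0, 0], [0.46, 0, 0], [0.58, 0, 0], [0.69, 0, 0], [0.75, 0.005, -0.003], [0.75, 0.005, -0.003]])

```text
clock: 8.83
position: [0.5871, 0.0738, 0.3118]
tool_rot: [[0.0, 0.799, 0.601], [1.0, -0.0, 0.0], [0.0, 0.601, -0.799]]
force: [0.7, -0.1, -4.5]
opening: 0.0111
gripper_force: 100.2
```

```bash
python3 - <<'E'
from h import *
s=robot.observe();print(s['clock'],s['position'],s['joint_positions'],s['opening'],s['force'])
snap('scene','s4');snap('wrist','w4')
a=cv2.resize(cv2.imread('pics/top3.png')[145:225,270:350],(390,390),interpolation=cv2.INTER_CUBIC)
b=cv2.resize(cv2.imread('pics/s3.png')[165:245,285:365],(390,390),interpolation=cv2.INTER_CUBIC)
cv2.imwrite('pics/m4.png',np.hstack([a,b]))
c=pour(45,.225,.03);rel(*c)
m=pan2tcp([.50,.15,.28],-45,20);rel(*m,*c)
g=pan2tcp([.478,.217,.266],2,0);rel(*g,*m)
E
```

```text
8.8333 [0.58712244 0.07379261 0.31181947] [-0.02168125  0.02841418 -0.4072808   0.49034745  0.01307472  1.55365011] 0.011054407693623413 [ 0.73583184 -0.11991779 -4.50609853]
off [-0.0001  0.0515  0.0343] rot [ 5.336e-01  1.000e-04 -5.000e-04] mm 62 deg 32
off [ 0.0896 -0.136  -0.0271] rot [ 0.3949 -0.0986 -0.7493] mm 165 deg 51
off [0.0883 0.0428 0.0093] rot [ 0.3144 -0.3936 -0.6817] mm 99 deg 51
```

View pics/m4.png

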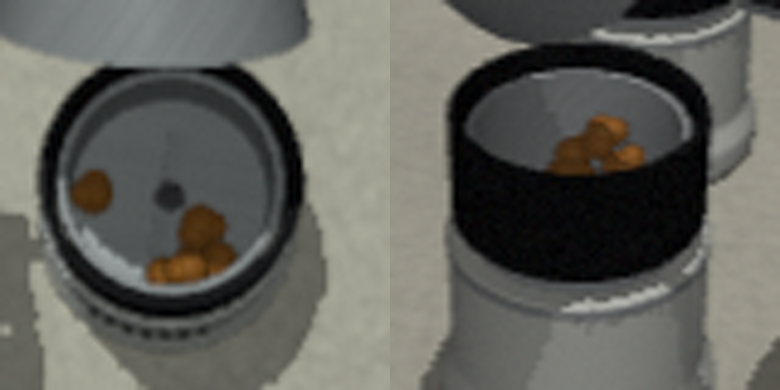

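All five lumps are in the chamber, at m4-left (92,192), (202,228), (160,270), (186,268) and (218,258). I'll take the pan back to where it stood.

Call:
apply_moves(offset=[[0, 0.01, 0.006], [0, 0.022, 0.014], [0, 0.035, 0.023], [0, 0.045, 0.03], [0, 0.051, 0.034], [0, 0.051, 0.034], [0, 0.051, 0.034]], rotation=[[0.1, 0, 0], [0.21, 0, 0], [0.32, 0, 0], [0.42, 0, 0], [0.5, 0, 0], [0.534, 0, 0], [0.534, 0, 0]])

```text
clock: 9.52
position: [0.6521, 0.0737, 0.3115]
tool_rot: [[0.0, 0.996, 0.09], [1.0, -0.0, 0.0], [0.0, 0.09, -0.996]]
force: [1.4, -0.0, -4.1]
opening: 0.0106
gripper_force: 100.2
```

Call:
apply_moves(offset=[[0.009, -0.014, -0.003], [0.018, -0.027, -0.005], [0.029, -0.044, -0.009], [0.04, -0.061, -0.012], [0.052, -0.079, -0.016], [0.064, -0.097, -0.019], [0.075, -0.114, -0.023], [0.083, -0.126, -0.025], [0.09, -0.136, -0.027], [0.09, -0.136, -0.027], [0.09, -0.136, -0.027]], rotation=[[0.04, -0.01, -0.075], [0.079, -0.02, -0.15], [0.128, -0.032, -0.243], [0.177, -0.044, -0.337], [0.229, -0.057, -0.434], [0.28, -0.07, -0.532], [0.332, -0.083, -0.629], [0.367, -0.092, -0.697], [0.395, -0.099, -0.749], [0.395, -0.099, -0.749], [0.395, -0.099, -0.749]])

```text
clock: 10.43
position: [0.5118, 0.1646, 0.3282]
tool_rot: [[-0.707, 0.667, -0.235], [0.707, 0.665, -0.241], [-0.004, -0.337, -0.942]]
force: [-0.3, -0.6, -3.4]
opening: 0.011
gripper_force: 100.3
```

Call:
apply_moves(offset=[[0.011, 0.005, 0.001], [0.021, 0.01, 0.002], [0.033, 0.016, 0.003], [0.046, 0.022, 0.005], [0.058, 0.028, 0.006], [0.07, 0.034, 0.007], [0.08, 0.039, 0.008], [0.088, 0.043, 0.009], [0.088, 0.043, 0.009], [0.088, 0.043, 0.009], [0.088, 0.043, 0.009]], rotation=[[0.039, -0.049, -0.085], [0.075, -0.094, -0.164], [0.118, -0.148, -0.256], [0.163, -0.205, -0.354], [0.207, -0.26, -0.45], [0.251, -0.315, -0.545], [0.286, -0.358, -0.62], [0.314, -0.394, -0.682], [0.314, -0.394, -0.682], [0.314, -0.394, -0.682], [0.314, -0.394, -0.682]])

```text
clock: 11.35
position: [0.4766, 0.252, 0.3054]
tool_rot: [[-0.999, -0.021, 0.025], [-0.032, 0.767, -0.641], [-0.005, -0.642, -0.767]]
force: [0.0, 0.6, -1.5]
opening: 0.0108
gripper_force: 100.5
```

```bash
python3 - <<'E'
from h import *
s=robot.observe();print(s['clock'],s['position'],s['tool_rot'],s['opening'],s['force'])
R=s['tool_rot']
# original grip pose: p=[.47683,.25056,.09696]
R0=pan2tcp([0,0,0],1.7,0)[1]
rel(np.array([.4768,.2506,.105]),R0)
rel(np.array([.4768,.2506,.097]),R0,np.array([.4768,.2506,.105]),R0)
E
```

```text
11.35 [0.47655021 0.25202179 0.30541386] [[-0.99946934 -0.02135031  0.02460091]
 [-0.03215952  0.766814   -0.64106323]
 [-0.00517742 -0.64151419 -0.76709369]] 0.010809000335671054 [ 0.01624147  0.62416437 -1.51017463]
off [0.0008 0.1275 0.1547] rot [ 0.0016  0.0053 -0.0013] mm 200 deg 0
off [0.     0.0051 0.0061] rot [0. 0. 0.] mm 8 deg 0
```

Call:
apply_moves(offset=[[0, 0.009, 0.011], [0, 0.024, 0.029], [0.001, 0.042, 0.051], [0.001, 0.062, 0.075], [0.001, 0.082, 0.1], [0.001, 0.1, 0.121], [0.001, 0.114, 0.138], [0.001, 0.123, 0.149], [0.001, 0.127, 0.155], [0.001, 0.128, 0.155]], rotation=[[0, 0, 0], [0, 0.002, 0], [0, 0.003, 0], [0, 0.005, -0.001], [0.001, 0.005, -0.001], [0.002, 0.005, -0.001], [0.002, 0.005, -0.001], [0.002, 0.005, -0.001], [0.002, 0.005, -0.001], [0.002, 0.005, -0.001]])

```text
clock: 12.18
position: [0.4761, 0.2498, 0.1033]
tool_rot: [[-1.0, -0.024, 0.017], [-0.03, 0.764, -0.644], [0.003, -0.645, -0.764]]
force: [-0.6, 0.0, -1.6]
opening: 0.0108
gripper_force: 100.4
```

```bash
python3 - <<'E'
from h import *
s=robot.observe();print(s['clock'],s['position'],s['force'],s['ft_torque'])
rel(np.array([.4768,.2506,.097]),pan2tcp([0,0,0],1.7,0)[1])
E
```

```text
12.1833 [0.47608705 0.24979876 0.10329517] [-0.55453146  0.04392795 -1.62598815] [ 0.90440435  0.35471816 -0.01438785]
off [-0.0008  0.0047  0.0043] rot [-0.0023 -0.0019  0.0016] mm 6 deg 0
```

Call:
apply_moves(offset=[[0, 0.001, 0.001], [0, 0.002, 0.003], [-0.001, 0.003, 0.004], [-0.001, 0.004, 0.004], [-0.001, 0.004, 0.004], [-0.001, 0.004, 0.004]], rotation=[[-0.002, -0.002, 0], [-0.002, -0.002, 0], [-0.002, -0.002, 0], [-0.002, -0.002, 0], [-0.002, -0.002, 0], [-0.002, -0.002, 0]])

```text
clock: 12.68
position: [0.4769, 0.2516, 0.0992]
tool_rot: [[-0.999, -0.026, 0.022], [-0.034, 0.766, -0.642], [-0.001, -0.643, -0.766]]
force: [0.0, -0.8, -0.7]
opening: 0.0105
gripper_force: 100.3
```

```bash
python3 - <<'E'
from h import *
s=robot.observe();print(s['clock'],s['position'],s['force'],s['ft_torque'],s['tool_rot'])
snap('scene','s5'); snap('top','top5')
E
```

```text
12.6833 [0.47693513 0.25156588 0.09915548] [ 0.00180658 -0.81869946 -0.65731649] [ 0.6997297   0.07881757 -0.01983837] [[-9.99423734e-01 -2.56068030e-02  2.22821104e-02]
 [-3.39386751e-02  7.65544787e-01 -6.42486844e-01]
 [-6.05919367e-04 -6.42872826e-01 -7.65972690e-01]]
```

Call:
apply_moves(offset=[[0, 0.0006, 0.0007], [0, 0.001, 0.0012], [0, 0.001, 0.0012], [0, 0.001, 0.0012]], rotation=[[0, 0, 0], [0, 0, 0], [0, 0, 0], [0, 0, 0]])

```text
clock: 13.12
position: [0.4766, 0.2514, 0.0974]
tool_rot: [[-0.999, -0.026, 0.022], [-0.034, 0.765, -0.643], [0.0, -0.643, -0.766]]
force: [-2.4, -0.5, 3.3]
opening: 0.0112
gripper_force: 100.4
```

Call:
apply_moves(offset=[[0, 0.0003, 0.0004], [0, 0.0006, 0.0008], [0, 0.0006, 0.0008], [0, 0.0006, 0.0008]], rotation=[[0, 0, 0], [0, 0, 0], [0, 0, 0], [0, 0, 0]])

```text
clock: 13.45
position: [0.4765, 0.2512, 0.0967]
tool_rot: [[-0.999, -0.026, 0.021], [-0.034, 0.765, -0.643], [0.001, -0.644, -0.765]]
force: [-4.7, -0.2, 8.8]
opening: 0.0108
gripper_force: 100.8
```

The pan is in contact with the bench, so I'll release it and back off along the tool axis.

Call:
apply_moves(offset=[[0, 0, 0], [0, 0, 0], [0, 0, 0], [0, 0, 0], [0, 0, 0]], rotation=[[0, 0, 0], [0, 0, 0], [0, 0, 0], [0, 0, 0], [0, 0, 0]], jaw=0)

```text
clock: 13.87
position: [0.4768, 0.2514, 0.096]
tool_rot: [[-0.999, -0.026, 0.021], [-0.034, 0.765, -0.643], [0.0, -0.643, -0.766]]
force: [0.4, 0.2, -0.1]
opening: 0.0424
gripper_force: 0.0
```

Call:
apply_moves(offset=[[0, 0, -0.01], [0, 0, -0.03], [0, 0, -0.06], [0, 0, -0.09], [0, 0, -0.12], [0, 0, -0.15], [0, 0, -0.18], [0, 0, -0.18]], rotation=[[0, 0, 0], [0, 0, 0], [0, 0, 0], [0, 0, 0], [0, 0, 0], [0, 0, 0], [0, 0, 0], [0, 0, 0]])

```text
clock: 14.53
position: [0.473, 0.3701, 0.2377]
tool_rot: [[-0.999, -0.025, 0.026], [-0.036, 0.768, -0.64], [-0.004, -0.64, -0.768]]
force: [0.9, 0.8, 0.6]
opening: 0.0429
gripper_force: 0.0
```

```bash
python3 - <<'E'
from h import *
s=robot.observe();print(s['clock'],s['position'],s['joint_positions'])
snap('scene','s6');snap('top','top6')
im=np.hstack([cv2.imread('pics/top6.png')[90:330,150:450],cv2.imread('pics/s6.png')[140:380,260:560]])
cv2.imwrite('pics/m6.png',cv2.resize(im,None,fx=1.33,fy=1.33))
L=np.array([.564,-.262])
R=np.array([[-1,0,0],[0,1,0],[0,0,-1.]])  # yaw 180
w=s['position'].copy(); w[2]=.33
rel(w,R)
a=np.array([*L,.20]);rel(a,R,w,R);print(Ro.from_matrix(R.T@R).as_rotvec())
E
```

```text
14.5333 [0.47301455 0.37008864 0.237681  ] [ 0.71042244  0.63806337  0.31508163  1.72495294 -0.52603979  0.80666297]
off [-0.0003 -0.0599 -0.0751] rot [-0.666   0.0122  0.0319] mm 96 deg 40
off [-0.091  -0.6321  0.13  ] rot [0. 0. 0.] mm 652 deg 0
[0. 0. 0.]
```

View pics/m6.png

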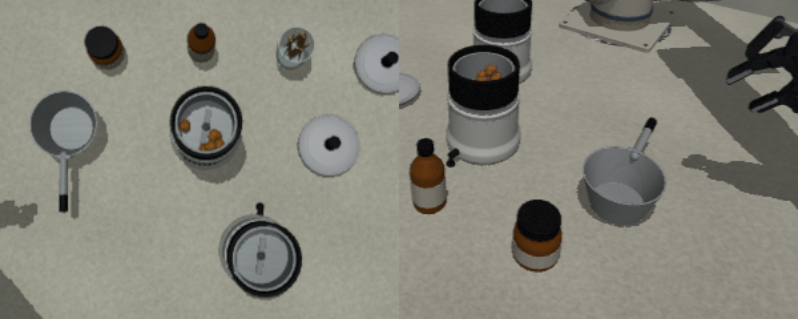

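The pan stands upright and empty at m6 (65,125), and the lid is untouched at (329,145). Next is the lid, passing high over the mill.

Call:
apply_moves(offset=[[0, -0.025, -0.031], [0, -0.05, -0.063], [0, -0.06, -0.075], [0, -0.06, -0.075], [0, -0.06, -0.075], [0, -0.06, -0.075], [0, -0.06, -0.075]], rotation=[[-0.11, 0.002, 0.005], [-0.22, 0.004, 0.01], [-0.33, 0.006, 0.015], [-0.44, 0.008, 0.02], [-0.55, 0.01, 0.025], [-0.666, 0.012, 0.032], [-0.666, 0.012, 0.032]], jaw=-0.2)

```text
clock: 15.22
position: [0.4728, 0.3669, 0.3304]
tool_rot: [[-1.0, 0.004, 0.0], [0.004, 1.0, 0.005], [-0.0, 0.005, -1.0]]
force: [-0.3, -1.3, -0.4]
opening: 0.0517
gripper_force: 0.0
```

Call:
apply_moves(offset=[[-0.091, -0.632, 0], [-0.091, -0.632, 0], [-0.091, -0.632, 0], [-0.091, -0.632, 0], [-0.091, -0.632, 0], [-0.091, -0.632, 0], [-0.091, -0.632, 0], [-0.091, -0.632, 0], [-0.091, -0.632, 0], [-0.091, -0.632, 0], [-0.091, -0.632, 0], [-0.091, -0.632, 0], [-0.091, -0.632, 0], [-0.091, -0.632, 0], [-0.091, -0.632, 0], [-0.091, -0.632, 0], [-0.091, -0.632, 0], [-0.091, -0.632, 0], [-0.091, -0.632, 0]], rotation=[[0, 0, 0], [0, 0, 0], [0, 0, 0], [0, 0, 0], [0, 0, 0], [0, 0, 0], [0, 0, 0], [0, 0, 0], [0, 0, 0], [0, 0, 0], [0, 0, 0], [0, 0, 0], [0, 0, 0], [0, 0, 0], [0, 0, 0], [0, 0, 0], [0, 0, 0], [0, 0, 0], [0, 0, 0]])

```text
clock: 16.8
position: [0.5628, -0.2618, 0.3298]
tool_rot: [[-1.0, 0.001, -0.003], [0.001, 1.0, -0.001], [0.003, -0.001, -1.0]]
force: [-0.9, 0.3, 0.5]
opening: 0.0512
gripper_force: 0.0
```

```bash
python3 - <<'E'
from h import *
s=robot.observe();print(s['clock'],s['position'],np.round(s['tool_rot'],3))
M=eyes.camera_model('wrist');im=snap('wrist','w7')
print(proj('wrist',[.564,-.262,.054],M),proj('wrist',[.564,-.262,.026],M),np.array(M['world_from_camera'])[:3,3])
g=cv2.cvtColor(im,cv2.COLOR_RGB2GRAY);n,l,st,c=cv2.connectedComponentsWithStats((g<45).astype(np.uint8))
for i in range(1,n):
    if st[i][4]>100: print('dark',st[i],np.round(c[i],1))
n,l,st,c=cv2.connectedComponentsWithStats(((im.min(2)>120)&(im[...,2].astype(int)>=im[...,0]-4)).astype(np.uint8))
for i in range(1,n):
    if st[i][4]>500: print('pale',st[i],np.round(c[i],1))
E
```

```text
16.8 [ 0.56282199 -0.26181191  0.32983543] [[-1.     0.001 -0.003]
 [ 0.001  1.    -0.001]
 [ 0.003 -0.001 -1.   ]]
[319.37705833 173.49873544] [319.33954387 168.19517351] [ 0.48553831 -0.26247624  0.39983333]
dark [ 449    0   97   17 1128] [493.3   6.4]
dark [423  46  20  24 288] [433.   57.7]
dark [ 505  144  135  179 8494] [566.8 217.1]
dark [ 553  167   87  104 4221] [612.1 225. ]
dark [  0 201  29  25 504] [ 12.5 213.6]
dark [  0 229  43  28 830] [ 18.6 242.8]
dark [478 230  19  13 174] [486.8 235.9]
dark [   41   250   556   150 38435] [329.2 349.6]
dark [   0  255   81   87 4627] [ 32.2 301.2]
pale [ 270  121   90   92 4711] [315.1 167.4]
pale [549 204  42  31 526] [565.7 220.9]
pale [ 196  247   53   53 1267] [216.7 269.5]
```

```bash
python3 - <<'E'
from h import *
im=cv2.imread('pics/w7.png');g=cv2.cvtColor(im,cv2.COLOR_BGR2GRAY)
w=g[121:213,270:360]
for t in(40,60,80):
    n,l,st,c=cv2.connectedComponentsWithStats((w<t).astype(np.uint8))
    for i in range(1,n):
        if st[i][4]>30: print(t,st[i]+[270,121,0,0,0],np.round(c[i]+[270,121],1))
M=eyes.camera_model('wrist')
print(ray('wrist',314.5,166.5,.0125,M),ray('wrist',314.5,166.5,.015,M))
cs=cv2.HoughCircles(cv2.medianBlur(g,3),cv2.HOUGH_GRADIENT,1,60,param1=80,param2=25,minRadius=40,maxRadius=60);print(cs)
E
```

```text
60 [307 161  20  24 388] [316.9 172.6]
80 [307 160  21  25 412] [316.8 172.7]
[ 0.56522621 -0.26754575  0.0125    ] [ 0.5647126  -0.26751069  0.015     ]
[[[319.5 165.5  46.5]
  [557.5 192.5  50.5]]]
```

Call:
apply_moves(offset=[[-0.002, -0.001, 0.04], [-0.002, -0.001, 0.08], [-0.002, -0.001, 0.12], [-0.002, -0.001, 0.155], [-0.002, -0.001, 0.185], [-0.002, -0.001, 0.205], [-0.002, -0.001, 0.218], [-0.002, -0.001, 0.226], [-0.002, -0.001, 0.229], [-0.002, -0.001, 0.229], [-0.002, -0.001, 0.229]], rotation=[[0, 0, 0], [0, 0, 0], [0, 0, 0], [0, 0, 0], [0, 0, 0], [0, 0, 0], [0, 0, 0], [0, 0, 0], [0, 0, 0], [0, 0, 0], [0, 0, 0]])

```text
clock: 17.77
position: [0.5654, -0.2637, 0.1027]
tool_rot: [[-1.0, 0.0, 0.0], [0.0, 1.0, -0.002], [-0.0, -0.002, -1.0]]
force: [0.4, -0.5, 0.2]
opening: 0.0508
gripper_force: 0.0
```

Call:
apply_moves(offset=[[0, 0, 0], [0, 0, 0], [0, 0, 0], [0, 0, 0], [0, 0, 0], [0, 0, 0]], rotation=[[0, 0, 0], [0, 0, 0], [0, 0, 0], [0, 0, 0], [0, 0, 0], [0, 0, 0]], jaw=1, grip_force=80)

```text
clock: 18.27
position: [0.5652, -0.2641, 0.1028]
tool_rot: [[-1.0, 0.001, 0.001], [0.001, 1.0, -0.002], [-0.001, -0.002, -1.0]]
force: [-1.2, 1.0, 6.1]
opening: 0.0199
gripper_force: 77.8
```

```bash
python3 - <<'E'
from h import *
s=robot.observe();print(s['clock'],s['position'],np.round(s['tool_rot'],4),s['opening'],s['force'])
R=s['tool_rot'];p=s['position']
Rn=np.array([[-1,0,0],[0,1,0],[0,0,-1.]])
u=p+[0,0,.15];rel(u,R)
rel(np.array([*MILL,u[2]]),R,u,R)
E
```

```text
18.2667 [ 0.56521357 -0.26412415  0.10284329] [[-1.0e+00  1.2e-03  9.0e-04]
 [ 1.2e-03  1.0e+00 -1.6e-03]
 [-9.0e-04 -1.6e-03 -1.0e+00]] 0.019929951785391187 [-1.227259    1.04897815  6.0656182 ]
off [-1.0e-04 -2.0e-04 -1.5e-01] rot [0. 0. 0.] mm 150 deg 0
off [-0.012   0.2326 -0.0004] rot [0. 0. 0.] mm 233 deg 0
```

The knob is gripped at an opening of 19.9 mm, with the lid origin at TCP z − 0.1028. I'll lift it and carry it over.

Call:
apply_moves(offset=[[0, 0, -0.005], [0, 0, -0.015], [0, 0, -0.035], [0, 0, -0.06], [0, 0, -0.09], [0, 0, -0.12], [0, 0, -0.15], [0, 0, -0.175], [0, 0, -0.19], [0, 0, -0.195], [0, 0, -0.195]], rotation=[[0, 0, 0], [0, 0, 0], [0, 0, 0], [0, 0, 0], [0, 0, 0], [0, 0, 0], [0, 0, 0], [0, 0, 0], [0, 0, 0], [0, 0, 0], [0, 0, 0]])

```text
clock: 19.18
position: [0.5652, -0.2639, 0.2983]
tool_rot: [[-1.0, 0.001, 0.002], [0.001, 1.0, -0.002], [-0.002, -0.002, -1.0]]
force: [-0.8, -0.0, -1.6]
opening: 0.0196
gripper_force: 78.2
```

Call:
apply_moves(offset=[[-0.001, 0.01, 0], [-0.002, 0.03, 0], [-0.004, 0.06, 0], [-0.005, 0.09, 0], [-0.007, 0.12, 0], [-0.008, 0.15, 0], [-0.01, 0.18, 0], [-0.011, 0.205, 0], [-0.012, 0.223, 0], [-0.012, 0.233, 0], [-0.012, 0.233, 0], [-0.012, 0.233, 0], [-0.012, 0.233, 0]], rotation=[[0, 0, 0], [0, 0, 0], [0, 0, 0], [0, 0, 0], [0, 0, 0], [0, 0, 0], [0, 0, 0], [0, 0, 0], [0, 0, 0], [0, 0, 0], [0, 0, 0], [0, 0, 0], [0, 0, 0]])

```text
clock: 20.27
position: [0.5772, -0.0315, 0.2958]
tool_rot: [[-1.0, 0.002, -0.002], [0.002, 1.0, -0.001], [0.002, -0.001, -1.0]]
force: [0.4, -0.0, -0.6]
opening: 0.0193
gripper_force: 78.3
```

```bash
python3 - <<'E'
from h import *
s=robot.observe();print(s['clock'],s['position'],np.round(s['tool_rot'],4),s['opening'],s['force'])
# flange centre in the scene view: predicted silhouette vs pale mask
im=snap('scene','s8')
p=s['position'];z=p[2]-.1028+.0125
t=np.linspace(0,2*np.pi,60)
P=np.array([proj('scene',[p[0]+.058*np.cos(a),p[1]+.058*np.sin(a),z]) for a in t]);print('pred flange',P.min(0),P.max(0))
C=np.array([proj('scene',[MILL[0]+.058*np.cos(a),MILL[1]+.058*np.sin(a),.165]) for a in t]);print('pred collar',C.min(0),C.max(0))
old=cv2.imread('pics/s6.png').astype(int)
y0=int(P[:,1].mean());d=(np.abs(im[...,::-1].astype(int)-old).sum(2)>60)
for r in range(y0-6,y0+15,4): x=np.where(d[r,230:420])[0]+230; print(r,x.min() if len(x) else None,x.max() if len(x) else None)
g=old.sum(2)
for r in range(185,215,6): x=np.where(g[r,280:370]<90)[0]+280; print('collar row',r,x.min(),x.max())
rel(np.array([*MILL,.262]),np.array([[-1,0,0],[0,1,0],[0,0,-1.]]))
E
```

```text
20.2667 [ 0.57720992 -0.0314696   0.29578597] [[-1.      0.0017 -0.0016]
 [ 0.0017  1.     -0.0011]
 [ 0.0016 -0.0011 -1.    ]] 0.019317052290444992 [ 0.42394092 -0.00519995 -0.61568758]
pred flange [295.99112665 156.54748695] [351.90906412 184.0305833 ]
pred collar [296.59040314 172.53721389] [350.93573635 201.29751338]
164 299 419
168 297 419
172 296 419
176 298 410
180 303 404
184 304 397
collar row 185 298 349
collar row 191 298 349
collar row 197 298 349
collar row 203 298 349
collar row 209 299 348
off [-0.0003  0.0003  0.0339] rot [-0.001  -0.0014 -0.0022] mm 34 deg 0
```

The flange and collar edges match the prediction to about 1 px, so I'll lower the lid.

Call:
apply_moves(offset=[[0, 0, 0.006], [0, 0, 0.012], [0, 0, 0.018], [0, 0, 0.024], [0, 0, 0.029], [0, 0, 0.033], [0, 0, 0.036], [0, 0, 0.037], [0, 0, 0.037], [0, 0, 0.037]], rotation=[[0, 0, 0], [0, 0, 0], [0, 0, 0], [0, 0, 0], [0, 0, 0], [0, 0, 0], [0, 0, 0], [0, 0, 0], [0, 0, 0], [0, 0, 0]])

```text
clock: 21.15
position: [0.5774, -0.0308, 0.2595]
tool_rot: [[-1.0, 0.001, -0.0], [0.001, 1.0, -0.001], [0.0, -0.001, -1.0]]
force: [1.0, -0.0, -1.7]
opening: 0.0195
gripper_force: 78.3
```

Call:
apply_moves(offset=[[0, 0, 0.001], [0, 0, 0.002], [0, 0, 0.003], [0, 0, 0.004], [0, 0, 0.004], [0, 0, 0.004]], rotation=[[0, 0, 0], [0, 0, 0], [0, 0, 0], [0, 0, 0], [0, 0, 0], [0, 0, 0]])

```text
clock: 21.65
position: [0.5774, -0.0309, 0.2558]
tool_rot: [[-1.0, 0.001, 0.0], [0.001, 1.0, -0.001], [-0.0, -0.001, -1.0]]
force: [-1.2, -0.5, 4.8]
opening: 0.0199
gripper_force: 78.8
```

Call:
apply_moves(offset=[[0, 0, 0.001], [0, 0, 0.002], [0, 0, 0.003], [0, 0, 0.004], [0, 0, 0.0045], [0, 0, 0.005], [0, 0, 0.005], [0, 0, 0.005]], rotation=[[0, 0, 0], [0, 0, 0], [0, 0, 0], [0, 0, 0], [0, 0, 0], [0, 0, 0], [0, 0, 0], [0, 0, 0]])

```text
clock: 22.32
position: [0.5774, -0.0309, 0.251]
tool_rot: [[-1.0, 0.001, 0.001], [0.001, 1.0, -0.001], [-0.001, -0.001, -1.0]]
force: [-1.5, 0.9, 8.7]
opening: 0.0199
gripper_force: 79.3
```

Call:
apply_moves(offset=[[0, 0, 0.0005], [0, 0, 0.001], [0, 0, 0.001], [0, 0, 0.001]], rotation=[[0, 0, 0], [0, 0, 0], [0, 0, 0], [0, 0, 0]])

```text
clock: 22.65
position: [0.5774, -0.0309, 0.2501]
tool_rot: [[-1.0, 0.001, 0.001], [0.001, 1.0, -0.001], [-0.001, -0.001, -1.0]]
force: [-1.7, 0.3, 10.5]
opening: 0.0195
gripper_force: 79.4
```

Call:
apply_moves(offset=[[0, 0, 0.0003], [0, 0, 0.0007], [0, 0, 0.0007], [0, 0, 0.0007]], rotation=[[0, 0, 0], [0, 0, 0], [0, 0, 0], [0, 0, 0]])

```text
clock: 22.98
position: [0.5774, -0.0309, 0.2498]
tool_rot: [[-1.0, 0.001, 0.001], [0.001, 1.0, -0.001], [-0.001, -0.001, -1.0]]
force: [-1.8, -0.4, 12.0]
opening: 0.02
gripper_force: 79.6
```

Call:
apply_moves(offset=[[0, 0, 0.0003], [0, 0, 0.0005], [0, 0, 0.0005], [0, 0, 0.0005]], rotation=[[0, 0, 0], [0, 0, 0], [0, 0, 0], [0, 0, 0]])

```text
clock: 23.32
position: [0.5775, -0.0309, 0.2497]
tool_rot: [[-1.0, 0.001, 0.002], [0.001, 1.0, -0.001], [-0.002, -0.001, -1.0]]
force: [-3.9, -0.0, 15.3]
opening: 0.02
gripper_force: 79.9
```

The lid is at the stop, since the force rises while z stays put. I'll hold it there and check it is steady and everything still stands.

Call:
apply_moves(offset=[[0, 0, 0.0002], [0, 0, 0.0002], [0, 0, 0.0002], [0, 0, 0.0002], [0, 0, 0.0002], [0, 0, 0.0002], [0, 0, 0.0002], [0, 0, 0.0002], [0, 0, 0.0002], [0, 0, 0.0002]], rotation=[[0, 0, 0], [0, 0, 0], [0, 0, 0], [0, 0, 0], [0, 0, 0], [0, 0, 0], [0, 0, 0], [0, 0, 0], [0, 0, 0], [0, 0, 0]])

```text
clock: 24.15
position: [0.5774, -0.0309, 0.2497]
tool_rot: [[-1.0, 0.001, 0.002], [0.001, 1.0, -0.001], [-0.002, -0.001, -1.0]]
force: [-3.6, 0.6, 16.6]
opening: 0.0199
gripper_force: 80.1
```

```bash
python3 - <<'E'
from h import *
a=eyes.get_image('scene');b=cv2.imread('pics/s6.png')[...,::-1]
d=np.abs(a.astype(int)-b).sum(2)>90
print('pan',d[270:360,390:480].sum(),'bottle/jar',d[240:350,262:300].sum(),d[285:345,340:388].sum(),'tumbler',d[205:270,205:242].sum())
s=robot.observe();print(s['position'],s['force'])
E
```

```text
pan 0 bottle/jar 0 0 tumbler 37
[ 0.57744001 -0.03088038  0.24970946] [-3.76619586  0.47429696 16.97038263]
```

```bash
python3 -c "
from cell import robot
print(robot.close_job())"
```

```text
the job is handed in; nothing more can be done
None
```

I handed the job in at about 24 s on the robot's clock: all five lumps are in the mill, the empty pan stands upright on the bench, and the lid is held at its stop with about 17 N; the hand-in gave no verdict.

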